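# Press and twist the red hold-down peg so it grips over the offcut

### The job

In the grey glue-up jig that holds the wooden offcut, turn the red handle clockwise until the steel finger points square across the offcut, pushing the tapered peg firmly down into its hole as you turn so that it bites and the yellow ring sinks out of sight. Then let go; the finger has to stay there by itself. Do not turn the peg with the black handle.

Things in the scene. Friction and masses are not known exactly. Their poses are not given: they have to be found in the camera images.
- red_handle (a point): Centre of the upright red paddle handle (44 mm long, 12 thick, 40 high) on the peg's vertical turning axis, 96 mm above the table while the peg is up. x: level along the handle's length, the way the steel finger points; y: across its thickness; z up. The finger, fixed under the handle, is 67 mm long from the axis, 12 wide, its top 35 mm below this point, and turns and sinks with it.
- red_press (a joint): Depth the red-handled peg is pushed down into its tapered hole, m: 0 = up and loose (a 1 N spring lifts it), 0.010 = hard stop. The taper bites from 0.001, harder with depth: pushing takes about 4 N at 0.006 and 8 N at 0.010; turning it there about 0.1 N m. The yellow ring is out of sight beyond 0.0045; the peg stays down and turned only if pushed in deeper than about that.
- red_turn (a joint): Turn of the red-handled peg, rad: 0 = start, grows CLOCKWISE seen from above, stop at 1.5. At 1.2 the finger points square across the brown offcut (30x105x12 mm, top 42 mm above the table) in its grey jig (140x100 mm, fixed, 40 mm high at the peg). A weak return spring, 0.02 N m, swings a loose peg back to 0; the taper holds a seated one.
- black_turn (a joint): Turn of the black-handled peg, rad, 0 = start; it stands in a second fixed jig of the same build without an offcut, some 20 to 30 cm to the left or right of the red-handled one. To be left alone.

How it is judged:
By the outcome, as a careful person would: the job done as asked, in the order asked, and still so for the second after the job is handed in, with the robot touching nothing.
It also fails if it takes over 34 s, if anything falls off the work surface, if the arm or the gripper's body presses on something with over 40 N, if the wrist force passes 120 N, or if a joint passes its speed limit or range.

### The arm

A 7-joint arm with a two-finger parallel gripper is mounted at the origin on a cart in front of the work surface, level with it; the furniture and walls round the work are solid. World frame = base frame: x ahead of the robot, y to its left, z up, the work surface at z = 0. Lengths are in m, angles in rad, forces in N, time in s.
With the tool pointing down it reaches from about 0.4 to 0.85 m from the base axis. Payload 10.4 kg.
Tool frame: the origin (TCP) lies on the centre line of the jaws, within the pads' length; the fingertips stand 11 mm ahead of it and the grasp point (between the pads) lies 8 mm behind it; z points along the fingers, y is the line along which they close (so a half turn about z gives the same grasp; the last joint's range is limited). The gripper opens to 87 mm and grips with 3 to 60 N. Pads are 19 mm wide; open, the fingers measure 117 mm over their backs; the gripper's body (75 mm by 190 mm) begins 51 mm behind the grasp point.
Start: joints at [-1.345, 0.332, -0.065, 1.46, 0.022, 1.35, -0.088], TCP at [0.154, 0.606, 0.234] pointing down, gripper open.
Joint ranges: [-2.6, 2.6], [-0.5, 2.12], [-1.47, 1.34], [0.16, 2.42], [-1.27, 4.41], [0.06, 2.06], [-2.6, 2.6]. Speed limits (rad/s): [2.22, 2.22, 2.79, 2.79, 3.14, 3.14, 3.14].

### API

Orientations are given as a unit quaternion [x, y, z, w].
In Python, from bench import r gives the robot as it stands.
- The arm moves only by the shell command python3 -m pendant 'ROWS' [OPENING] [FORCE]. ROWS is JSON, a list of rows, each a list of 4 numbers: the shift along the tool's x, y, z in m, then the turn about the tool's z in rad. A call has 1 to 8 rows; each row shifts and turns the commanded pose from where the row before left it, along the tool's axes as they then stand; what a row does not reach is not made up. A row lasts 1/12 s, in which the tool goes at most 41.7 mm and 7.16 degrees, less where a joint would pass 70% of its speed; a pose out of reach is approached as far as the arm can. A call with a gripper value outside its range is refused whole. OPENING is the opening, from 0 (shut) to 1 (fully open), set as the call begins (- or left out, the last holds). The fingers move at their own pace and stop on an object; FORCE is the grip in N (left out, the last holds). Time passes only in rows, so rows that do not move let the fingers close. It gives the time, the measured TCP pose, the force, the opening and the grip force at its end, in the units of the state.
- r.read_state(): the state, without advancing time (a new reading comes with each control period).
- r.camera(name): name is "side" or "top"; returns a dict with "img" (420x560x3 uint8, red, green, blue), "camera_matrix" (3x3 intrinsics, pixels), "xyz" and "attitude" of the camera in the world. Camera axes: x right, y down, z forward; pixel columns grow to the right and rows downward; lengths in m; the calibration is good to about 2 mm. A picture is of the moment at which its call begins. There is no depth.
- r.close_job(): hands the job in; it is judged then, once.
Trained networks look in the newest picture that a camera, given by its name, has taken for a name from the list of things; names that differ only in an ending like _2 or _b are one class to them, and where a whole thing is asked for, a point or a joint stands for the part that bears it (a point fixed in the world has none). Each returns a list of dicts, best first, with "score" (0 to 1); they miss things now and then, are a little off and sometimes report something else, mostly with a low value. They report only what shows in the picture. A call takes as long as a camera call.
- r.outline_of(thing, camera): "mask" (420x560 bool, what is visible of it) and "bbox" ([centre column, centre row, width, height] in pixels, round what is visible of it).
The state is a dict: "time": time; "joint_positions": joint angles; "joint_vel": joint speeds; "joint_torque": joint torques, N m; "ee_pos": TCP position; "eef_rot": TCP orientation; "ft_force": force on the tool from outside, world axes, zero at the start; "torque": the same for the moment, N m; "width": finger opening in m; "grip_force": force on a finger pad.
Only numpy, scipy, OpenCV 4.12 (cv2) and the standard library are available. Lean on these libraries where they do the work, as an engineer would, in place of code of your own. Each camera call takes 0.05 s, during which the arm holds its last target. There are 200 camera calls.

## Working session

There is one attempt and no reset: what is moved stays moved. The work goes in short steps, Python scripts to look and compute and a shell command to move; the robot and the scene stay as the last step left them, time stands still between calls to the robot, and variables do not carry over. Pictures are saved under pics/ and viewed, at most 10 in all, crops included, and the job is handed in when it is done.

```bash
mkdir -p pics; cat > h.py <<'E'
from bench import r
import numpy as np, cv2
from scipy.spatial.transform import Rotation as R
def cam(n):
    c=r.camera(n); a=np.array(c["attitude"],float)
    c["R"]=a if a.shape==(3,3) else R.from_quat(a).as_matrix()
    return c
def onplane(c,uv,z):
    d=c["R"]@np.linalg.inv(c["camera_matrix"])@np.array([uv[0],uv[1],1.])
    p=np.array(c["xyz"]); return p+d*(z-p[2])/d[2]
def proj(c,P):
    q=c["camera_matrix"]@(c["R"].T@(np.array(P)-c["xyz"])); return q[:2]/q[2]
E
python3 - <<'E'
from h import *
for n in("top","side"):
    c=cam(n); cv2.imwrite(f"pics/{n}0.png",c["img"][:,:,::-1]); print(n,c["xyz"],c["R"].round(3).tolist(),c["camera_matrix"])
    for t in("red_handle","red_press","black_turn"):
        for o in r.outline_of(t,n)[:3]: print(t,round(o["score"],2),o["bbox"])
print(r.read_state())
E
```

```text
top [0.37440679 0.00335084 0.94196928] [[-0.02, -0.992, 0.124], [-1.0, 0.018, -0.016], [0.014, -0.124, -0.992]] [[432.87609876   0.         278.20116365]
 [  0.         432.87609876 203.82267313]
 [  0.           0.           1.        ]]
red_handle 0.87 [316.7, 207.9, 49.8, 21.0]
red_press 0.7 [315.7, 206.9, 46.0, 15.9]
black_turn 0.74 [212.4, 218.5, 38.6, 16.4]
side [ 0.14804848 -0.54533029  0.64698054] [[0.838, -0.331, 0.433], [-0.545, -0.534, 0.646], [0.017, -0.778, -0.628]] [[512.0961249    0.         286.6003652 ]
 [  0.         512.0961249  204.16913577]
 [  0.           0.           1.        ]]
red_handle 0.82 [300.5, 268.2, 32.2, 49.6]
red_press 0.89 [299.4, 269.3, 30.2, 46.0]
black_turn 0.83 [225.7, 199.5, 21.5, 42.6]
{'time': 0.4, 'joint_positions': array([-1.34457237,  0.33230883, -0.06471719,  1.4602149 ,  0.02157507,
        1.34985777, -0.08848856]), 'joint_vel': array([ 1.44031883e-03, -1.25815850e-03, -9.67015980e-04, -1.72437325e-03,
       -5.10133687e-05, -1.41314275e-03, -4.07358818e-04]), 'joint_torque': array([-7.70937822e-04, -6.22366047e+01,  2.46108219e-02, -3.89671040e+01,
       -6.10619970e-02,  3.35499749e-02,  6.95670406e-05]), 'ee_pos': array([0.15387655, 0.60574073, 0.23345263]), 'eef_rot': array([ 1.24077439e-01,  9.92272536e-01, -4.56448557e-05, -2.62468101e-05]), 'ft_force': array([ 0.80581875,  0.34989925, -0.14069812]), 'torque': array([0.00064494, 0.00720652, 0.01427143]), 'grip_force': 0.0, 'width': 0.08694900430680692}
```

View pics/top0.png

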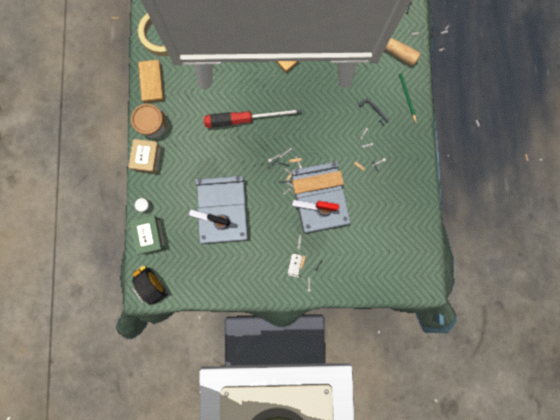

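View pics/side0.png

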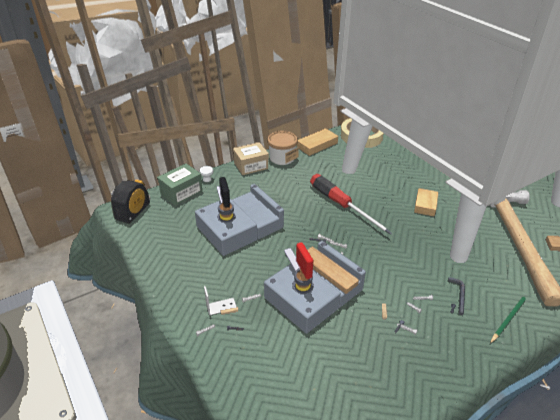

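The top view shows the red handle at about (327,206), its finger pointing left to (293,204) and the offcut beyond it. The black peg is at (218,220), and a cabinet overhangs the far side. Next I'll fit the handle box to the red pixels in both views.

```bash
cat >> h.py <<'E'
from scipy.optimize import least_squares, minimize
def redmask(c,n,pad=10):
    h=cv2.cvtColor(c["img"],cv2.COLOR_RGB2HSV); m=((h[...,0]<8)|(h[...,0]>172))&(h[...,1]>150)&(h[...,2]>60)
    b=r.outline_of("red_handle",n)[0]["bbox"]; k=np.zeros(m.shape,bool)
    k[int(b[1]-b[3]/2-pad):int(b[1]+b[3]/2+pad),int(b[0]-b[2]/2-pad):int(b[0]+b[2]/2+pad)]=1
    return m&k
B=np.array([[a,b,c] for a in(-.022,.022) for b in(-.006,.006) for c in(-.02,.02)])
def sil(c,p,s=4):
    P=R.from_euler("z",p[3]).apply(B)+p[:3]
    q=np.array([proj(c,x) for x in P])
    im=np.zeros((420*s,560*s),np.uint8); hull=cv2.convexHull(((q+.5)*s).astype(np.float32)); cv2.fillConvexPoly(im,np.round(hull).astype(int),255)
    return cv2.resize(im,(560,420),interpolation=cv2.INTER_AREA)/255.
def fit(x0):
    C=[(c,redmask(c,n)) for n in("top","side") for c in[cam(n)]]
    f=lambda p:sum(np.abs(sil(c,p)-m).sum()/m.sum() for c,m in C)
    best=min((minimize(f,np.r_[x0[:3],y],method="Nelder-Mead",options=dict(initial_simplex=np.r_[x0[:3],y]+np.vstack([np.zeros(4),np.diag([.01,.01,.01,.2])]),maxiter=150)) for y in x0[3:]),key=lambda o:o.fun)
    return best.x,best.fun,[m.sum() for _,m in C]
E
python3 - <<'E'
from h import *
c=cam("top"); print("handle guess",onplane(c,(327,206),.1),"tip",onplane(c,(292,203.5),.06))
p=onplane(c,(327,206),.1)
x,f,n=fit(np.r_[p,1.2,1.5,1.8]); print(x.round(4),f,n)
for uv in((295,187),(342,180),(293,173),(340,169)): print("offcut",onplane(c,uv,.042).round(3))
s=cam("side")
# offcut mask by colour
print("axis px top",proj(c,x[:3]),"side",proj(s,x[:3]))
for L,zz in ((.067,-.035),):
  t=x[:3]+[L*np.cos(x[3]),L*np.sin(x[3]),zz]; print("tip px",proj(c,t),proj(s,t))
out=[]
for k,(cc,uv) in enumerate(((c,(325,206)),(s,(300,275)))):
  i=cc["img"][uv[1]-55:uv[1]+45,uv[0]-65:uv[0]+65,::-1]; out.append(cv2.resize(i,None,fx=3,fy=3,interpolation=cv2.INTER_CUBIC))
cv2.imwrite("pics/z1.png",np.hstack(out))
E
```

```text
handle guess [ 0.47365888 -0.10589036  0.1       ] tip [ 0.48485539 -0.0392348   0.06      ]
[ 0.4761 -0.1047  0.0963  1.2743] 0.7578742856015741 [np.int64(151), np.int64(395)]
offcut [ 0.522 -0.047  0.042]
offcut [ 0.535 -0.147  0.042]
offcut [ 0.552 -0.044  0.042]
offcut [ 0.559 -0.144  0.042]
axis px top [326.10336899 205.03212006] side [303.30395166 260.28313941]
tip px [292.56450197 198.2102198 ] [290.28933514 247.35176706]
```

View pics/z1.png

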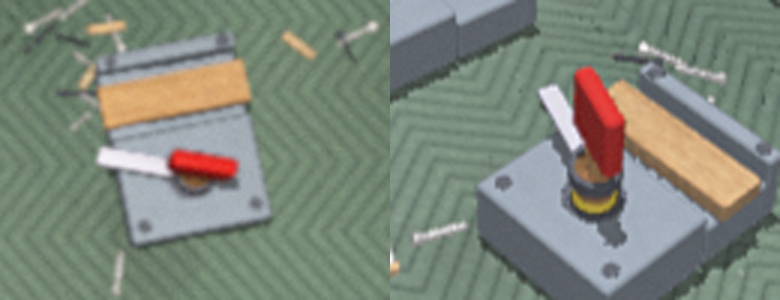

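The zoom shows the finger pointing left and slightly forward in the top view, with the yellow ring visible in the side view. The fit residual is high, so I'll check the masks and measure the offcut direction.

```bash
python3 - <<'E'
from h import *
c=cam("top");s=cam("side")
for n,cc,(u,v) in (("top",c,(318,182)),("side",s,(337,268))):
    h=cv2.cvtColor(cc["img"],cv2.COLOR_RGB2HSV); m=(h[...,0]>9)&(h[...,0]<22)&(h[...,1]>90)&(h[...,2]>120)
    l,lab,st,ce=cv2.connectedComponentsWithStats(m.astype(np.uint8)); i=lab[v,u]; print(n,i,st[i])
    if n=="top":
        cs=cv2.findContours((lab==i).astype(np.uint8),0,2)[0][0]
        P=np.array([onplane(cc,q[0],.042)[:2] for q in cs],np.float32); rc=cv2.minAreaRect(P*1000); print("offcut rect",rc)
# white finger direction in top
h=cv2.cvtColor(c["img"],cv2.COLOR_RGB2HSV); m=(h[...,1]<45)&(h[...,2]>170); k=np.zeros_like(m); k[190:215,285:320]=1
ys,xs=np.nonzero(m&k); P=np.array([onplane(c,q,.061)[:2] for q in zip(xs,ys)]); d=np.linalg.svd(P-P.mean(0))[2][0]; print("finger",len(xs),P.mean(0),np.arctan2(*(d*np.sign(d[1]))[::-1]),P[P[:,1].argmax()])
M=[redmask(c,"top"),redmask(s,"side")]
out=[]
for y in (1.2743,1.38,1.45): print(y,[round(float(np.abs(sil(cc,[.4761,-.1047,.0963,y])-m).sum()/m.sum()),2) for cc,m in zip((c,s),M)])
for cc,m in zip((c,s),M):
    g=sil(cc,[.4761,-.1047,.0963,1.2743])>.5; im=cc["img"].copy()[:,:,::-1]
    im[m&g]=(0,255,255); im[m&~g]=(255,0,255); im[g&~m]=(255,0,0)
    ys,xs=np.nonzero(m); print(xs.min(),xs.max(),ys.min(),ys.max()); u,v=int(xs.mean()),int(ys.mean()); out.append(cv2.resize(im[v-40:v+40,u-40:u+40],None,fx=4,fy=4,interpolation=0))
cv2.imwrite("pics/m1.png",np.hstack(out))
E
```

```text
top 35 [292 171  51  23 677]
offcut rect ((531.6538696289062, -94.94088745117188), (29.341999053955078, 105.29084014892578), 10.45755672454834)
side 55 [308 247  50  46 828]
finger 367 [ 0.48528945 -0.06975946] 1.9775750621632058 [ 0.48369628 -0.03916192]
1.2743 [0.48, 0.29]
1.38 [0.48, 0.39]
1.45 [0.49, 0.47]
317 338 201 210
297 312 243 278
```

View pics/m1.png

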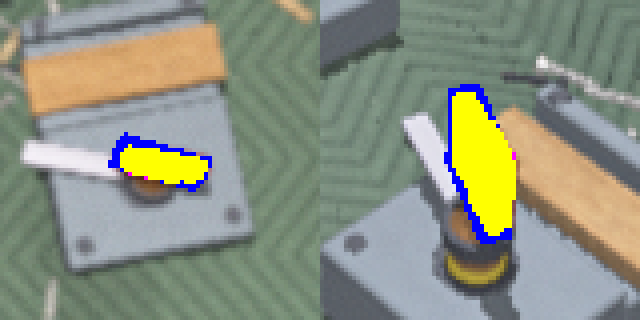

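The box fit is about right, though the masks run a pixel small. The offcut's across direction is yaw 0.18, so the start yaw is about 1.38. I'll refine the position by matching centroids.

```bash
python3 - <<'E'
from h import *
C=[(c,redmask(c,n)) for n in("top","side") for c in[cam(n)]]
cen=lambda w:np.array([(w.sum(0)*np.arange(560)).sum(),(w.sum(1)*np.arange(420)).sum()])/w.sum()
def f(p,y): return np.r_[tuple(cen(sil(c,np.r_[p,y],8))-cen(m) for c,m in C)]
for y in(1.3,1.38,1.45):
    o=least_squares(lambda p:f(p,y),[.476,-.105,.096],diff_step=.01); print(y,o.x.round(4),o.fun.round(2))
    def two(c,m,y):
        w=sil(c,np.r_[o.x,y],8); 
        def ang(w):
            v,u=np.nonzero(w>.5); a=np.cov(u,v); return .5*np.arctan2(2*a[0,1],a[0,0]-a[1,1])
        return ang(w)-ang(m)
    print([two(c,m,y).round(3) for c,m in C])
t=np.array(r.read_state()["ee_pos"]); q=r.read_state()["eef_rot"]; print(R.from_quat(q).as_matrix().round(3))
E
```

```text
1.3 [ 0.4753 -0.1066  0.0986] [ 0.36 -0.53 -0.48  0.04]
[np.float64(0.073), np.float64(0.041)]
1.38 [ 0.4753 -0.1065  0.0984] [ 0.32 -0.57 -0.47  0.01]
[np.float64(-0.02), np.float64(-0.02)]
1.45 [ 0.4753 -0.1065  0.0983] [ 0.26 -0.57 -0.45  0.09]
[np.float64(-0.088), np.float64(-0.078)]
[[-0.969  0.246  0.   ]
 [ 0.246  0.969  0.   ]
 [ 0.     0.    -1.   ]]
```

```bash
for i in 1; do python3 -m pendant '[[-0.038,-0.006,0,0.0635],[-0.038,-0.006,0,0.0635],[-0.038,-0.006,0,0.0635],[-0.038,-0.006,0,0.0635],[-0.038,-0.006,0,0.0635],[-0.038,-0.006,0,0.0635],[-0.038,-0.006,0,0.0635],[-0.038,-0.006,0,0.0635]]' 1
python3 -m pendant '[[-0.035,-0.006,0,0.0635],[-0.035,-0.006,0,0.0635],[-0.035,-0.006,0,0.0635],[-0.035,-0.006,0,0.0635],[-0.035,-0.006,0,0.0635],[-0.035,-0.006,0,0.0635],[-0.035,-0.006,0,0.0635],[-0.035,-0.006,0,0.0635]]'; done
```

```text
time: 1.77
ee_pos: [0.4017, 0.4256, 0.2336]
eef_rot: [0.371, 0.929, 0.0, 0.0]
ft_force: [0.9, -0.1, -0.3]
width: 0.0868
grip_force: 0.0
time: 2.43
ee_pos: [0.516, 0.1688, 0.2337]
eef_rot: [0.592, 0.806, 0.0, 0.0]
ft_force: [1.2, 0.3, -0.6]
width: 0.0872
grip_force: 0.0
```

```bash
cat >> h.py <<'E'
def goal(T,ang):  # print tool-frame shift & turn for TCP target and y-axis angle
    s=r.read_state(); M=R.from_quat(s["eef_rot"]).as_matrix(); a=np.arctan2(M[1,1],M[0,1])
    print("tcp",np.round(s["ee_pos"],4),"yang",a.round(3),"shift",(M.T@(np.array(T)-s["ee_pos"])).round(4),"turn",round(a-ang,4),"F",np.round(s["ft_force"],1),"w",s["width"],"j",np.round(s["joint_positions"],2))
E
python3 -m pendant '[[-0.0324,-0.006,0,0.0635],[-0.0324,-0.006,0,0.0635],[-0.0324,-0.006,0,0.0635],[-0.0324,-0.006,0,0.0635],[-0.0324,-0.006,0,0.0635],[-0.0324,-0.006,0,0.0635],[-0.0324,-0.006,0,0.0635],[0,0,0,0]]'
python3 -c "
from h import *
goal([.4755,-.106,.088],1.375-np.pi/2)"
```

```text
time: 3.1
ee_pos: [0.4985, -0.0648, 0.234]
eef_rot: [0.758, 0.652, -0.0, 0.001]
ft_force: [-0.7, -0.6, 0.4]
width: 0.0874
grip_force: 0.0
tcp [ 0.4985 -0.0648  0.234 ] yang -0.151 shift [-0.0441 -0.0167  0.1461] turn 0.0448 F [-0.7 -0.6  0.4] w 0.08741715141441468 j [-0.53  0.05  0.59  1.81 -0.03  1.3  -0.08]
```

```bash
python3 -m pendant '[[-0.022,-0.0084,0,0.0225],[-0.022,-0.0084,0,0.0225],[0,0,0.03,0],[0,0,0.03,0],[0,0,0.03,0],[0,0,0,0],[0,0,0,0]]'
python3 -c "
from h import *
goal([.4755,-.106,.088],1.375-np.pi/2)
o=[]
for n in('top','side'):
  c=cam(n);u,v=proj(c,[.4755,-.106,.096]).astype(int); o.append(cv2.resize(c['img'][v-60:v+60,u-60:u+60,::-1],None,fx=3,fy=3))
cv2.imwrite('pics/a1.png',np.hstack(o))"
```

```text
time: 3.68
ee_pos: [0.4758, -0.0993, 0.1433]
eef_rot: [0.769, 0.639, -0.001, -0.001]
ft_force: [0.9, -0.6, 1.8]
width: 0.087
grip_force: 0.0
tcp [ 0.4758 -0.0993  0.1433] yang -0.184 shift [-0.0066  0.0011  0.0553] turn 0.0116 F [ 0.9 -0.6  1.8] w 0.08699678228689402 j [-0.48  0.1   0.63  1.96 -0.07  1.1  -0.01]
```

View pics/a1.png

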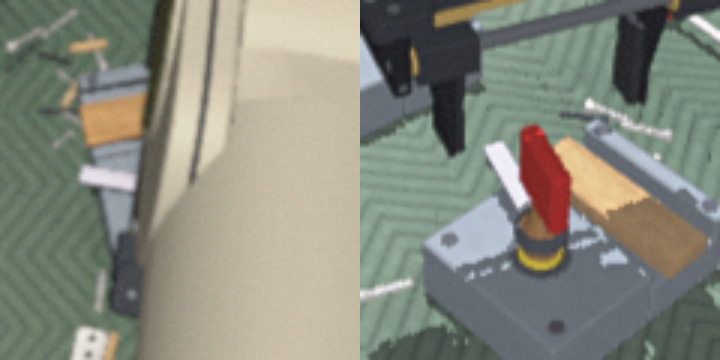

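The side view shows the open jaws straddling the upright red handle from above, with the yellow ring still visible. I'll centre over it and go down.

```bash
python3 -m pendant '[[-0.0066,0.001,0,0.0116],[0,0,0.018,0],[0,0,0.018,0],[0,0,0.0193,0],[0,0,0,0],[0,0,0,0]]'
python3 -c "
from h import *
goal([.4755,-.106,.088],1.375-np.pi/2)"
```

```text
time: 4.28
ee_pos: [0.4768, -0.1059, 0.089]
eef_rot: [0.773, 0.635, -0.0, 0.0]
ft_force: [0.5, -0.8, 0.1]
width: 0.0872
grip_force: 0.0
tcp [ 0.4768 -0.1059  0.089 ] yang -0.196 shift [-0.0003 -0.0013  0.001 ] turn -0.0 F [ 0.5 -0.8  0.1] w 0.08717615819742389 j [-0.45  0.19  0.63  2.01 -0.13  0.98  0.05]
```

```bash
python3 -m pendant '[[0,0,0,0],[0,0,0,0],[0,0,0,0],[0,0,0,0],[0,0,0,0],[0,0,0,0],[0,0,0,0],[0,0,0,0]]' 0 30
python3 -c "
from h import *
goal([.4755,-.106,.088],1.375-np.pi/2)
print(r.read_state()['torque'])
o=[]
c=cam('side');u,v=proj(c,[.4755,-.106,.08]).astype(int); o.append(cv2.resize(c['img'][v-60:v+60,u-60:u+60,::-1],None,fx=4,fy=4))
cv2.imwrite('pics/a2.png',np.hstack(o))"
```

```text
time: 4.95
ee_pos: [0.4766, -0.1054, 0.0882]
eef_rot: [0.773, 0.635, -0.0, -0.0]
ft_force: [0.8, 0.8, -0.2]
width: 0.0415
grip_force: 0.0
tcp [ 0.4766 -0.1054  0.0882] yang -0.195 shift [-0.0008 -0.001   0.0002] turn 0.0007 F [ 0.8  0.8 -0.2] w 0.04149561608165602 j [-0.45  0.19  0.63  2.01 -0.13  0.98  0.05]
[-0.12182451  0.06605982 -0.03166577]
```

View pics/a2.png

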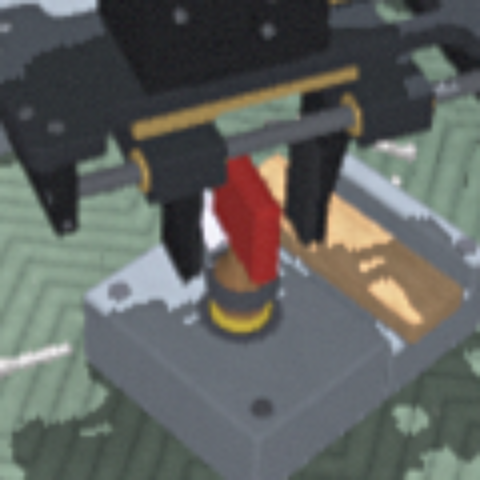

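The fingers are still closing on both sides of the handle, so I'll let them finish.

```bash
python3 -m pendant '[[0,0,0,0],[0,0,0,0],[0,0,0,0],[0,0,0,0],[0,0,0,0],[0,0,0,0],[0,0,0,0],[0,0,0,0]]' 0 30
python3 -c "
from h import *
goal([.4755,-.106,.088],1.375-np.pi/2)
print(r.read_state()['torque'])"
```

```text
time: 5.67
ee_pos: [0.4767, -0.1054, 0.0882]
eef_rot: [0.773, 0.635, 0.0, -0.0]
ft_force: [0.9, -0.7, -0.1]
width: 0.0118
grip_force: 30.0
tcp [ 0.4767 -0.1054  0.0882] yang -0.195 shift [-0.0008 -0.001   0.0002] turn 0.0007 F [ 0.9 -0.7 -0.1] w 0.011784990676101103 j [-0.45  0.19  0.63  2.01 -0.13  0.98  0.05]
[-0.18226683 -0.1059226   0.02071276]
```

```bash
python3 -m pendant '[[0,0,0.0006,0.075],[0,0,0.0006,0.075],[0,0,0.0006,0.075],[0,0,0.0006,0.075],[0,0,0.0006,0.075],[0,0,0.0006,0.075],[0,0,0.0006,0.075],[0,0,0.0006,0.075]]' 0 40
python3 -c "
from h import *
goal([.4767,-.1054,.079],1.375-np.pi/2-1.2)
print(r.read_state()['torque'])"
```

```text
time: 6.33
ee_pos: [0.4771, -0.1056, 0.0838]
eef_rot: [0.926, 0.376, 0.0, 0.0]
ft_force: [0.2, -0.4, 4.5]
width: 0.0119
grip_force: 40.0
tcp [ 0.4771 -0.1056  0.0838] yang -0.799 shift [-0.0002 -0.0004  0.0048] turn 0.597 F [ 0.2 -0.4  4.5] w 0.011880017682942244 j [-0.52  0.21  0.71  2.02 -0.16  0.97 -0.53]
[-0.25350606  0.17582282  0.07380707]
```

```bash
python3 -m pendant '[[0,0,0.0006,0.075],[0,0,0.0006,0.075],[0,0,0.0006,0.075],[0,0,0.0006,0.075],[0,0,0.0006,0.075],[0,0,0.0006,0.075],[0,0,0.0006,0.075],[0,0,0.0006,0.072]]' 
python3 -m pendant '[[0,0,0,0],[0,0,0,0],[0,0,0,0]]' 
python3 -c "
from h import *
goal([.4767,-.1054,.079],1.375-np.pi/2-1.2)
print(r.read_state()['torque'])
o=[]
for n in('top','side'):
  c=cam(n);u,v=proj(c,[.4955,-.1,.06]).astype(int); o.append(cv2.resize(c['img'][v-60:v+60,u-60:u+60,::-1],None,fx=3,fy=3))
cv2.imwrite('pics/a3.png',np.hstack(o))"
```

```text
time: 7.0
ee_pos: [0.4776, -0.1058, 0.0795]
eef_rot: [0.996, 0.087, 0.001, 0.0]
ft_force: [1.8, -2.4, 6.1]
width: 0.0119
grip_force: 40.0
time: 7.25
ee_pos: [0.4775, -0.1058, 0.0791]
eef_rot: [0.996, 0.09, 0.001, 0.0]
ft_force: [4.2, -3.0, 2.4]
width: 0.0119
grip_force: 40.0
tcp [ 0.4775 -0.1058  0.0791] yang -1.39 shift [-0.0007 -0.0006  0.0001] turn 0.0055 F [ 4.2 -3.   2.4] w 0.011861117163292297 j [-0.59  0.23  0.8   2.02 -0.2   0.96 -1.08]
[-0.94592807 -0.54283915  0.0883826 ]
```

View pics/a3.png

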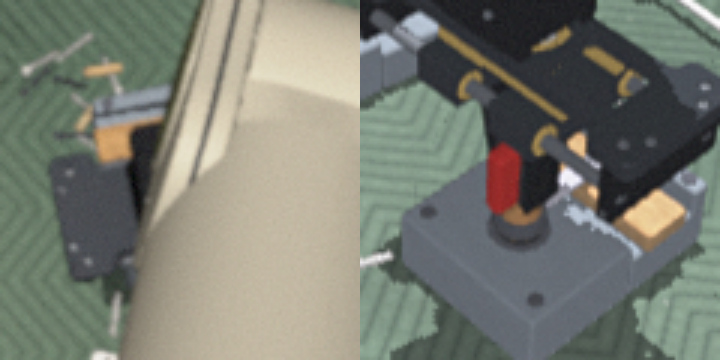

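The ring has gone, depth is about 9 mm and the finger yaw is about 0.18, matching the offcut. Now I'll release and retreat straight up.

```bash
python3 -m pendant '[[0,0,0,0],[0,0,0,0],[0,0,0,0],[0,0,0,0],[0,0,0,0],[0,0,0,0],[0,0,0,0],[0,0,0,0]]' 0.6
python3 -m pendant '[[0,0,0,0],[0,0,0,0],[0,0,0,0],[0,0,-0.01,0],[0,0,-0.02,0],[0,0,-0.03,0],[0,0,-0.03,0],[0,0,-0.03,0]]'
python3 -m pendant '[[0.03,0,-0.03,0],[0.03,0,0,0],[0.03,0,0,0],[0.03,0,0,0],[0.03,0,0,0],[0.03,0,0,0],[0,0,0,0],[0,0,0,0]]'
python3 -c "
from h import *
goal([.4767,-.1054,.079],0)"
```

```text
time: 8.02
ee_pos: [0.4766, -0.1054, 0.0786]
eef_rot: [0.996, 0.089, -0.0, -0.0]
ft_force: [0.1, 0.8, -0.1]
width: 0.0503
grip_force: 0.0
time: 8.68
ee_pos: [0.4763, -0.1059, 0.2006]
eef_rot: [0.996, 0.089, -0.0, 0.0]
ft_force: [1.1, 0.3, -0.3]
width: 0.0527
grip_force: 0.0
time: 9.35
ee_pos: [0.6538, -0.0733, 0.2276]
eef_rot: [0.996, 0.09, -0.001, 0.001]
ft_force: [-0.8, -0.1, 0.2]
width: 0.0522
grip_force: 0.0
tcp [ 0.6538 -0.0733  0.2276] yang -1.391 shift [-0.1797 -0.0002  0.1489] turn -1.3914 F [-0.8 -0.1  0.2] w 0.052183251148384346 j [-0.5   0.5   0.78  1.41 -0.35  1.38 -1.11]
```

```bash
python3 -m pendant '[[-0.015,-0.037,0,0],[-0.015,-0.037,0,0],[-0.015,-0.037,0,0],[-0.015,-0.037,0,0],[-0.015,-0.037,0,0],[0,-0.037,0,0],[0,-0.037,0,0],[0,-0.037,0,0]]'
python3 -c "
from h import *
goal([.4767,-.1054,.079],0)
o=[]
for n in('top','side'):
  c=cam(n);u,v=proj(c,[.4955,-.1,.06]).astype(int); o.append(cv2.resize(c['img'][v-60:v+60,u-60:u+60,::-1],None,fx=3,fy=3))
  h=cv2.cvtColor(c['img'],cv2.COLOR_RGB2HSV)
cv2.imwrite('pics/a4.png',np.hstack(o))"
```

```text
time: 10.02
ee_pos: [0.5255, 0.2053, 0.2294]
eef_rot: [0.996, 0.089, 0.0, -0.001]
ft_force: [0.6, -0.5, -0.3]
width: 0.0522
grip_force: 0.0
tcp [0.5255 0.2053 0.2294] yang -1.393 shift [-0.1032  0.2974  0.1497] turn -1.3928 F [ 0.6 -0.5 -0.3] w 0.05215490101733315 j [-1.07  0.23  0.72  1.67 -0.16  1.3  -1.71]
```

View pics/a4.png

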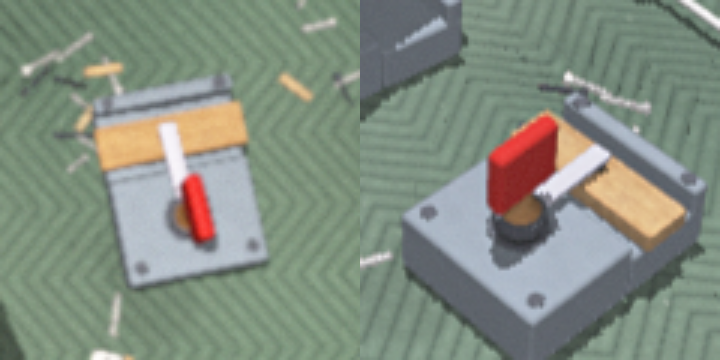

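The finger points square across the offcut and the ring is hidden. I'll check the angle numerically and hand in if it's good.

```bash
python3 - <<'E'
from h import *
c=cam("top"); h=cv2.cvtColor(c["img"],cv2.COLOR_RGB2HSV); m=((h[...,1]<50)&(h[...,2]>165)).astype(np.uint8)
u,v=proj(c,[.52,-.097,.052]).astype(int); k=np.zeros_like(m); k[v-16:v+14,u-10:u+12]=1
n,lab,st,_=cv2.connectedComponentsWithStats(m*k); i=1+st[1:,4].argmax(); ys,xs=np.nonzero(lab==i)
P=np.array([onplane(c,q,.052)[:2] for q in zip(xs,ys)],np.float32)
print(len(P),cv2.minAreaRect(P*1000), "want yaw deg",10.5)
C=[(cc,redmask(cc,nn)) for nn in("top","side") for cc in[cam(nn)]]
print(fit([.476,-.105,.087,.1,.2,.3]))
E
```

```text
254 ((516.2655639648438, -97.71649169921875), (43.83395004272461, 44.53403091430664), 88.35652923583984) want yaw deg 10.5Traceback (most recent call last):
  File "<stdin>", line 7, in <module>
  File "h.py", line 16, in redmask
    b=r.outline_of("red_handle",n)[0]["bbox"]; k=np.zeros(m.shape,bool)
      ~~~~~~~~~~~~~~~~~~~~~~~~~~~~^^^
IndexError: list index out of range
```

```bash
python3 - <<'E'
import h as H
from h import *
def rm(c,n):
    h=cv2.cvtColor(c["img"],cv2.COLOR_RGB2HSV); m=((h[...,0]<8)|(h[...,0]>172))&(h[...,1]>150)&(h[...,2]>60)
    u,v=proj(c,[.476,-.105,.087]).astype(int); k=np.zeros(m.shape,bool); k[v-32:v+32,u-28:u+28]=1; return m&k
H.redmask=rm
print(H.fit([.476,-.105,.087,.1,.2,.3]))
c=cam("top"); g=c["img"].min(2); u,v=proj(c,[.52,-.097,.052]).astype(int)
k=np.zeros(g.shape,bool); k[v-16:v+14,u-10:u+12]=1
ys,xs=np.nonzero((g>185)&k)
P=np.array([onplane(c,q,.052)[:2] for q in zip(xs,ys)],np.float32); print(len(P),cv2.minAreaRect(P*1000))
E
```

```text
(array([ 0.47582133, -0.10518535,  0.08586607,  0.35556968]), np.float64(0.7385832798600076), [np.int64(145), np.int64(471)])
126 ((521.0076293945312, -94.44934844970703), (53.67104721069336, 14.377693176269531), 14.404515266418457)
```

```bash
python3 - <<'E'
from h import *
from scipy.ndimage import label
def rm(c):
    h=cv2.cvtColor(c["img"],cv2.COLOR_RGB2HSV); m=((h[...,0]<8)|(h[...,0]>172))&(h[...,1]>150)&(h[...,2]>60)
    u,v=proj(c,[.476,-.105,.087]).astype(int); k=np.zeros(m.shape,bool); k[v-32:v+32,u-28:u+28]=1; return m&k
def ang(w):
    v,u=np.nonzero(w>.5); a=np.cov(u,v); return .5*np.arctan2(2*a[0,1],a[0,0]-a[1,1])
C=[cam("top"),cam("side")]; M=[rm(c) for c in C]
for y in(.1,.18,.25,.32):
    print(y,[((ang(sil(c,[.4763,-.1057,.0875,y],8))-ang(m)+1.57)%3.14159-1.57).round(3) for c,m in zip(C,M)])
# finger: render box template and maximise brightness contrast inside vs border, both start & now pictures, both views
def score(c,img,y,z,ax):
    d=R.from_euler("z",y); f=lambda a,b,w:[proj(c,d.apply([l,s,0])+[*ax,z]) for l,s in((a,-w),(b,-w),(b,w),(a,w))]
    def mean(w,a,b):
        k=np.zeros((420*8,560*8),np.uint8); cv2.fillConvexPoly(k,np.round((np.array(f(a,b,w))+.5)*8).astype(int),255); k=cv2.resize(k,(560,420),interpolation=cv2.INTER_AREA)/255.; return k
    a=mean(.006,.035,.067); b=mean(.014,.035,.073)-a; b=b.clip(0)
    g=img.min(2).astype(float); return (g*a).sum()/a.sum()-(g*b).sum()/b.sum()
ys=np.arange(-.02,.46,.02)
for nm,c in zip(("top","side"),C):
    im0=cv2.imread(f"pics/{nm}0.png")[:,:,::-1]
    for lab,img,off,z in(("start",im0,1.2,.061),("now",c["img"],0,.052)):
        best=max(((score(c,img,y+off,z,(.476+dx,-.1057+dy)),y+off,dx,dy) for y in ys for dx in(-.002,0,.002) for dy in(-.002,0,.002)))
        print(nm,lab,np.round(best,3))
E
```

```text
0.1 [np.float64(0.113), np.float64(0.132)]
0.18 [np.float64(0.039), np.float64(0.055)]
0.25 [np.float64(-0.035), np.float64(-0.003)]
0.32 [np.float64(-0.106), np.float64(-0.063)]
top start [88.58  1.4   0.    0.  ]
top now [ 9.3371e+01  2.2000e-01 -2.0000e-03  0.0000e+00]
side start [ 1.06247e+02  1.32000e+00 -2.00000e-03  0.00000e+00]
side now [107.052   0.22    0.      0.   ]
```

The measurements agree on a finger yaw of about 0.22–0.24 against the wanted 0.18, so it stopped about 0.05 rad short from pad compliance. There is plenty of time, so I'll re-grip and finish the turn while pushing.

```bash
python3 -m pendant '[[0,0.037,0,-0.01],[0,0.037,0,-0.01],[0,0.037,0,-0.01],[0,0.037,0,-0.01],[-0.02,0.037,0,0],[-0.02,0.037,0,0],[-0.01,0.037,0,0],[0,0,0,0]]'
python3 -m pendant '[[0,0.02,0,0],[0,0.01,0,0],[0,0,0,0],[0,0,0,0]]'
python3 -c "
from h import *
goal([.4763,-.1057,.079],-1.35)"
```

```text
time: 11.28
ee_pos: [0.5293, -0.0683, 0.2288]
eef_rot: [0.995, 0.104, 0.0, 0.001]
ft_force: [-0.1, -0.4, 0.0]
width: 0.0521
grip_force: 0.0
time: 11.62
ee_pos: [0.5372, -0.0888, 0.228]
eef_rot: [0.994, 0.108, -0.0, 0.0]
ft_force: [-0.2, 1.2, 0.6]
width: 0.0524
grip_force: 0.0
tcp [ 0.5372 -0.0888  0.228 ] yang -1.354 shift [-0.0631  0.0034  0.149 ] turn -0.0036 F [-0.2  1.2  0.6] w 0.05243161343065401 j [-0.7   0.2   0.89  1.72 -0.16  1.3  -1.13]
```

```bash
python3 -m pendant '[[-0.03,0.0034,0,-0.0036],[-0.033,0,0,0],[0,0,0.035,0],[0,0,0.035,0],[0,0,0.02,0],[0,0,0,0],[0,0,0,0]]'
python3 -c "
from h import *
goal([.4763,-.1057,.079],-1.35)"
```

```text
time: 12.2
ee_pos: [0.4762, -0.1049, 0.138]
eef_rot: [0.994, 0.111, -0.001, 0.0]
ft_force: [0.5, -0.3, 0.3]
width: 0.0521
grip_force: 0.0
tcp [ 0.4762 -0.1049  0.138 ] yang -1.348 shift [0.     0.0008 0.059 ] turn 0.0022 F [ 0.5 -0.3  0.3] w 0.05210170154799117 j [-0.72  0.13  0.92  1.97 -0.12  1.09 -1.1 ]
```

```bash
python3 -m pendant '[[0,0.0008,0.02,0],[0,0,0.02,0],[0,0,0.018,0],[0,0,0,0],[0,0,0,0]]'
python3 -m pendant '[[0,0,0,0],[0,0,0,0],[0,0,0,0],[0,0,0,0],[0,0,0,0],[0,0,0,0],[0,0,0,0],[0,0,0,0]]' 0 40
python3 -m pendant '[[0,0,0,0],[0,0,0,0],[0,0,0,0]]'
python3 -c "
from h import *
goal([.4763,-.1057,.079],-1.35)
print(r.read_state()['torque'])"
```

```text
time: 12.62
ee_pos: [0.4773, -0.1064, 0.0811]
eef_rot: [0.994, 0.111, -0.0, 0.0]
ft_force: [-0.1, 0.2, 0.1]
width: 0.0522
grip_force: 0.0
time: 13.28
ee_pos: [0.4767, -0.1061, 0.0801]
eef_rot: [0.994, 0.111, -0.0, -0.0]
ft_force: [-0.5, 1.1, 2.8]
width: 0.0113
grip_force: 40.0
time: 13.53
ee_pos: [0.4768, -0.1063, 0.0801]
eef_rot: [0.994, 0.111, -0.0, -0.0]
ft_force: [-0.2, 0.3, 1.7]
width: 0.0117
grip_force: 40.0
tcp [ 0.4768 -0.1063  0.0801] yang -1.348 shift [-0.0003 -0.0007  0.0011] turn 0.0016 F [-0.2  0.3  1.7] w 0.011714525433168756 j [-0.67  0.25  0.89  2.02 -0.23  0.97 -1.01]
[-0.10631098  0.22797255  0.0720055 ]
```

```bash
python3 -m pendant '[[0,0,0.0003,0.02],[0,0,0.0003,0.02],[0,0,0.0002,0.02],[0,0,0,0.02],[0,0,0,0],[0,0,0,0]]'
python3 -c "
from h import *
goal([.4763,-.1057,.079],-1.43)
print(r.read_state()['torque'])"
python3 -m pendant '[[0,0,0,0],[0,0,0,0],[0,0,0,0],[0,0,0,0],[0,0,0,0],[0,0,0,0],[0,0,0,0],[0,0,0,0]]' 0.6
python3 -m pendant '[[0,0,0,0],[0,0,0,0],[0,0,0,0],[0,0,-0.01,0],[0,0,-0.02,0],[0,0,-0.03,0],[0,0,-0.03,0],[0,0,-0.03,0]]'
python3 -m pendant '[[0,0,-0.03,0],[0.02,-0.03,0,0],[0.02,-0.035,0,0],[0.02,-0.035,0,0],[0.02,-0.035,0,0],[0,-0.035,0,0],[0,-0.035,0,0],[0,-0.035,0,0]]'
python3 -m pendant '[[0,-0.035,0,0],[0,-0.035,0,0],[0,0,0,0],[0,0,0,0]]'
```

```text
time: 14.03
ee_pos: [0.4768, -0.1063, 0.0793]
eef_rot: [0.997, 0.071, 0.0, -0.0]
ft_force: [0.3, 0.2, 3.7]
width: 0.012
grip_force: 40.0
tcp [ 0.4768 -0.1063  0.0793] yang -1.428 shift [-0.0004 -0.0007  0.0003] turn 0.0016 F [0.3 0.2 3.7] w 0.011979487455414915 j [-0.68  0.25  0.9   2.03 -0.24  0.97 -1.08]
[0.2391457  0.33444469 0.08945765]
time: 14.7
ee_pos: [0.4767, -0.1065, 0.0793]
eef_rot: [0.997, 0.071, -0.0, -0.0]
ft_force: [0.1, -0.7, -0.1]
width: 0.0503
grip_force: 0.0
time: 15.37
ee_pos: [0.4764, -0.1071, 0.2012]
eef_rot: [0.998, 0.07, -0.0, 0.0]
ft_force: [0.6, 1.0, -0.3]
width: 0.0523
grip_force: 0.0
time: 16.03
ee_pos: [0.5217, 0.1438, 0.23]
eef_rot: [0.997, 0.071, 0.0, 0.0]
ft_force: [-0.5, 0.8, 0.8]
width: 0.0519
grip_force: 0.0
time: 16.37
ee_pos: [0.5113, 0.2139, 0.2297]
eef_rot: [0.997, 0.073, 0.0, 0.0]
ft_force: [-0.3, -1.9, 0.4]
width: 0.0518
grip_force: 0.0
```

```bash
python3 - <<'E'
from h import *
def rm(c):
    h=cv2.cvtColor(c["img"],cv2.COLOR_RGB2HSV); m=((h[...,0]<8)|(h[...,0]>172))&(h[...,1]>150)&(h[...,2]>60)
    u,v=proj(c,[.476,-.105,.087]).astype(int); k=np.zeros(m.shape,bool); k[v-32:v+32,u-28:u+28]=1; return m&k
def ang(w):
    v,u=np.nonzero(w>.5); a=np.cov(u,v); return .5*np.arctan2(2*a[0,1],a[0,0]-a[1,1])
C=[cam("top"),cam("side")]; M=[rm(c) for c in C]
for y in(.1,.18,.25):
    print(y,[((ang(sil(c,[.4763,-.1057,.0875,y],8))-ang(m)+1.57)%3.14159-1.57).round(3) for c,m in zip(C,M)])
o=[]
for c in C:
  u,v=proj(c,[.4955,-.1,.06]).astype(int); o.append(cv2.resize(c['img'][v-60:v+60,u-60:u+60,::-1],None,fx=3,fy=3))
cv2.imwrite('pics/a5.png',np.hstack(o))
E
```

```text
0.1 [np.float64(0.113), np.float64(0.131)]
0.18 [np.float64(0.038), np.float64(0.054)]
0.25 [np.float64(-0.036), np.float64(-0.004)]
```

View pics/a5.png

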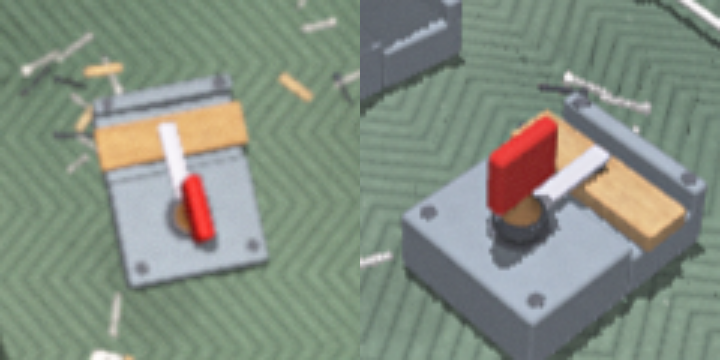

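The finger is still at about 0.22. The peg's taper friction took up the small turn as twist in the pads. I'll re-grip harder, turn further and track the steel finger's tip in the side view while gripped.

```bash
python3 -m pendant '[[0,0.035,0,-0.02],[0,0.035,0,-0.02],[0,0.035,0,-0.02],[0,0.035,0,-0.02],[-0.02,0.035,0,0],[-0.02,0.035,0,0],[0,0.035,0,0],[0,0.035,0,0]]'
python3 -m pendant '[[-0.01,0.02,0,0],[0,0.01,0,0],[0,0,0,0],[0,0,0,0]]'
python3 -c "
from h import *
goal([.4763,-.1057,.079],-1.35)"
```

```text
time: 17.13
ee_pos: [0.5267, -0.0751, 0.2302]
eef_rot: [0.994, 0.109, 0.001, -0.001]
ft_force: [1.9, 0.3, 1.4]
width: 0.052
grip_force: 0.0
time: 17.47
ee_pos: [0.5243, -0.1042, 0.2295]
eef_rot: [0.994, 0.109, 0.0, -0.0]
ft_force: [-0.0, 0.4, -0.6]
width: 0.0522
grip_force: 0.0
tcp [ 0.5243 -0.1042  0.2295] yang -1.352 shift [-0.0472 -0.0089  0.1505] turn -0.0016 F [-0.   0.4 -0.6] w 0.052162533042201566 j [-0.73  0.17  0.94  1.75 -0.15  1.3  -1.1 ]
```

```bash
python3 -m pendant '[[-0.024,-0.0045,0,0],[-0.0232,-0.0044,0,0],[0,0,0.035,0],[0,0,0.035,0],[0,0,0.02,0],[0,0,0.02,0],[0,0,0.02,0],[0,0,0.0195,0]]'
python3 -m pendant '[[0,0,0,0],[0,0,0,0],[0,0,0,0],[0,0,0,0],[0,0,0,0],[0,0,0,0],[0,0,0,0],[0,0,0,0]]' 0 60
cat >> h.py <<'E'
def tip():
    c=cam("side"); g=c["img"].min(2).astype(float); d=R.from_euler("z",.2).apply([.06,0,0])+[.476,-.1057,.052]
    u,v=proj(c,d).astype(int); w=g[v-14:v+12,u-14:u+14]; m=w>185
    yy,xx=np.nonzero(m); s=r.read_state()
    print("white n",m.sum(),"cen",xx.mean().round(2)+u-14,yy.mean().round(2)+v-14,"tq",np.round(s["torque"],3),"F",np.round(s["ft_force"],1),"w",round(s["width"],4))
    for y in(.24,.18): print(y,proj(c,R.from_euler("z",y).apply([.06,0,0])+[.476,-.1057,.052]).round(1))
E
python3 -c "
from h import *
goal([.4763,-.1057,.079],-1.35); tip(); tip()"
```

```text
time: 18.13
ee_pos: [0.4766, -0.1033, 0.0788]
eef_rot: [0.994, 0.112, 0.0, -0.0]
ft_force: [-0.8, 0.5, -0.1]
width: 0.052
grip_force: 0.0
time: 18.8
ee_pos: [0.4772, -0.1054, 0.0803]
eef_rot: [0.994, 0.111, 0.001, 0.001]
ft_force: [1.0, -3.4, 3.1]
width: 0.0114
grip_force: 60.0
tcp [ 0.4772 -0.1054  0.0803] yang -1.349 shift [-0.001   0.      0.0013] turn 0.0012 F [ 1.  -3.4  3.1] w 0.011440118922495253 j [-0.7   0.26  0.93  2.03 -0.25  0.97 -1.  ]
white n 55 cen 320.55 267.25 tq [-0.936 -0.087  0.059] F [ 0.9 -4.3  3.3] w 0.0116
0.24 [327.1 261.1]
0.18 [328.8 262.2]
white n 57 cen 320.51 267.14 tq [-1.121 -0.097  0.055] F [ 1.4 -4.2  4.5] w 0.0115
0.24 [327.1 261.1]
0.18 [328.8 262.2]
```

```bash
python3 -m pendant '[[0,0,0.0004,0.025],[0,0,0.0004,0.025],[0,0,0,0.025],[0,0,0,0.025],[0,0,0,0]]'
python3 -c "
from h import *
tip(); tip()"
```

```text
time: 19.32
ee_pos: [0.4775, -0.1055, 0.0801]
eef_rot: [0.998, 0.06, 0.001, 0.0]
ft_force: [-2.3, -3.1, 17.6]
width: 0.0115
grip_force: 60.0
white n 20 cen 319.4 270.25 tq [-0.752  0.882  0.006] F [-2.  -2.8 16.6] w 0.0113
0.24 [327.1 261.1]
0.18 [328.8 262.2]
white n 21 cen 319.57 270.33 tq [-1.262  0.857  0.021] F [-2.9 -3.6 16.8] w 0.0116
0.24 [327.1 261.1]
0.18 [328.8 262.2]
```

```bash
python3 -m pendant '[[0,0,0,0],[0,0,0,0],[0,0,0,0],[0,0,0,0],[0,0,0,0],[0,0,0,0],[0,0,0,0],[0,0,0,0]]' 0.6
python3 -m pendant '[[0,0,0,0],[0,0,0,0],[0,0,0,0],[0,0,-0.01,0],[0,0,-0.02,0],[0,0,-0.03,0],[0,0,-0.03,0],[0,0,-0.03,0]]'
python3 -m pendant '[[0,0,-0.03,0],[0.02,-0.03,0,0],[0.02,-0.035,0,0],[0.02,-0.035,0,0],[0.02,-0.035,0,0],[0,-0.035,0,0],[0,-0.035,0,0],[0,-0.035,0,0]]'
python3 -m pendant '[[0,-0.035,0,0],[0,-0.035,0,0],[0,0,0,0],[0,0,0,0]]'
cat > m.py <<'E'
from h import *
def rm(c):
    h=cv2.cvtColor(c["img"],cv2.COLOR_RGB2HSV); m=((h[...,0]<8)|(h[...,0]>172))&(h[...,1]>150)&(h[...,2]>60)
    u,v=proj(c,[.476,-.105,.087]).astype(int); k=np.zeros(m.shape,bool); k[v-32:v+32,u-28:u+28]=1; return m&k
def ang(w):
    v,u=np.nonzero(w>.5); a=np.cov(u,v); return .5*np.arctan2(2*a[0,1],a[0,0]-a[1,1])
C=[cam("top"),cam("side")]; M=[rm(c) for c in C]
for y in(.1,.18,.25): print(y,[((ang(sil(c,[.4763,-.1057,.0875,y],8))-ang(m)+1.57)%3.14159-1.57).round(3) for c,m in zip(C,M)])
a,b=cv2.imread("pics/a5.png"),np.hstack([cv2.resize(c['img'][v-60:v+60,u-60:u+60,::-1],None,fx=3,fy=3) for c in C for u,v in[proj(c,[.4955,-.1,.06]).astype(int)]])
cv2.imwrite("pics/a6.png",b); d=cv2.absdiff(a,b).max(2); print("changed px",(d>40).sum())
h=cv2.cvtColor(b[:,360:],cv2.COLOR_BGR2HSV); print("yellow",((h[...,0]>20)&(h[...,0]<32)&(h[...,1]>150)&(h[...,2]>110)).sum())
E
python3 m.py
```

```text
time: 20.08
ee_pos: [0.4766, -0.1046, 0.0789]
eef_rot: [0.998, 0.061, -0.0, -0.0]
ft_force: [0.8, -0.6, -0.9]
width: 0.0501
grip_force: 0.0
time: 20.75
ee_pos: [0.4763, -0.1054, 0.2008]
eef_rot: [0.998, 0.06, -0.0, 0.0]
ft_force: [1.0, 0.6, 0.8]
width: 0.052
grip_force: 0.0
time: 21.42
ee_pos: [0.5266, 0.1446, 0.2297]
eef_rot: [0.998, 0.061, 0.0, 0.0]
ft_force: [1.2, 0.9, 0.2]
width: 0.0521
grip_force: 0.0
time: 21.75
ee_pos: [0.5176, 0.2149, 0.2294]
eef_rot: [0.998, 0.063, 0.0, 0.0]
ft_force: [-0.1, -0.7, 0.6]
width: 0.0526
grip_force: 0.0
0.1 [np.float64(0.023), np.float64(0.068)]
0.18 [np.float64(-0.051), np.float64(-0.009)]
0.25 [np.float64(-0.125), np.float64(-0.067)]
changed px 3118
yellow 0
```

View pics/a6.png

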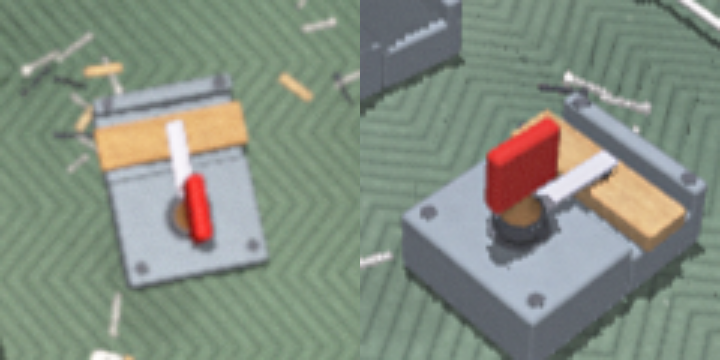

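The final view shows the finger across the offcut near (175,125)–(183,195) in the left crop, with no yellow ring in the side crop. One last angle check with the finger template.

```bash
cat > f.py <<'E'
from h import *
def score(c,img,y,z,ax):
    d=R.from_euler("z",y)
    def k(w,a,b):
        q=np.array([proj(c,d.apply([l,s,0])+[*ax,z]) for l,s in((a,-w),(b,-w),(b,w),(a,w))])
        k=np.zeros((420*8,560*8),np.uint8); cv2.fillConvexPoly(k,np.round((q+.5)*8).astype(int),255); return cv2.resize(k,(560,420),interpolation=cv2.INTER_AREA)/255.
    a=k(.006,.035,.067); b=(k(.014,.035,.073)-a).clip(0); g=img.min(2).astype(float); return (g*a).sum()/a.sum()-(g*b).sum()/b.sum()
for nm in("top","side"):
    c=cam(nm); im0=cv2.imread(f"pics/{nm}0.png")[:,:,::-1]
    for lab,img,off,z in(("start",im0,1.2,.061),("now",c["img"],0,.0515)):
        ys=off+np.arange(.0,.36,.02); s=np.array([max(score(c,img,y,z,(.476+dx,-.1057+dy)) for dx in(-.002,0,.002) for dy in(-.002,0,.002)) for y in ys])
        w=(s-s.max()*.8).clip(0); print(nm,lab,"peak",ys[s.argmax()].round(2),"weighted",((ys*w).sum()/w.sum()).round(3))
E
python3 f.py
```

```text
top start peak 1.4 weighted 1.398
top now peak 0.14 weighted 0.141
side start peak 1.32 weighted 1.359
side now peak 0.14 weighted 0.138
```

```bash
python3 -c "
from bench import r
print(r.close_job())"
```

```text
the job is handed in; nothing more can be done
None
```

The job is handed in: the red peg is pushed down to its stop with the yellow ring hidden, and the finger lies across the offcut, about 1.22 rad clockwise and within roughly 2° of square by camera, holding by itself with the robot clear; it took two re-grips after the first turn stopped about 3° short, and the black handle was not touched.

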